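# Eject the reagent cartridge and trap it in the chute

## Robot

A 6-joint arm with a two-finger parallel gripper is mounted at the origin on a cart in front of the work surface, level with it; the furniture and walls round the work are solid. World frame = base frame: x ahead of the robot, y to its left, z up, the work surface at z = 0. Lengths are in m, angles in rad, forces in N, time in s.
With the tool pointing down it reaches from about 0.2 to 0.875 m from the base axis. Payload 3.4 kg.
Tool frame: the origin (TCP) lies between the finger pads; the fingertips stand 25 mm ahead of it and the grasp point (between the pads) lies 6 mm ahead of it (r.nose_length is the z of the fingertips in the tool frame, in m); z points along the fingers, y is the line along which they close (so a half turn about z gives the same grasp; the last joint's range is limited). The gripper opens to 94 mm and grips with 3 to 60 N. Pads are 16 mm wide; open, the fingers measure 119 mm over their backs; the gripper's body (75 mm by 177 mm) begins 78 mm behind the grasp point.
Start: joints at [-1.382, 0.276, 1.505, -0, 1.361, -0.121], TCP at [0.175, -0.548, 0.23] pointing down, gripper open.
Joint ranges: [-2.89, 2.89], [-0.75, 2.08], [0.22, 2.7], [-1.18, 4.32], [0.11, 2.71], [-2.7, 2.7]. Speed limits (rad/s): [2.57, 2.57, 3.14, 3.14, 3.14, 3.14].

## Interface

Orientations are given as a unit quaternion [w, x, y, z].
In Python, from plant import r, gripper_to, inverse_kinematics, vision, models, telemetry gives the robot as it stands. Calls block until the motion is done:
- r.move_to(position, orientation): joint-space move of the TCP to a pose.
- r.move_l(position, rot=None, vel=0.15, guard=None): straight line of the TCP; rot=None keeps the orientation; vel is the mean speed in m/s. With guard (N) it stops when the force on the tool has changed by that much, and returns True; else False.
- r.movej(angles): joint-space move.
- gripper_to(opening, f_grip=None): finger opening in m; f_grip is the grip in N (None keeps the last); returns when the fingers have stopped.
- r.hold(seconds).
- inverse_kinematics(position, orientation): joint angles nearest the present ones, or None.
- vision.snapshot(name): name is "scene" or "top" or "wrist"; returns the picture (400x640x3 uint8, red, green, blue); there is no depth.
- vision.get_calibration(name): a dict with "fx", "fy", "cx", "cy" (pixels), "position" and "orientation" of the camera in the world. Camera axes: x right, y down, z forward; pixel columns grow to the right and rows downward; lengths in m; the calibration is good to about 2 mm. A picture is of the moment at which its call begins: read the wrist's pose just before it. get_calibration takes no time and is no camera call; for the wrist camera it gives the pose at the moment of the call.
A pose or a line that the arm cannot do raises r.PlanningError and nothing moves.
- r.sign_off(): hands the job in; it is judged then, once.
Trained networks look in the newest picture that a camera, given by its name, has taken for a name from the list of things; names that differ only in an ending like _2 or _b are one class to them, and where a whole thing is asked for, a point or a joint stands for the part that bears it (a point fixed in the world has none). Each returns a list of dicts, best first, with "score" (0 to 1); they miss things now and then, are a little off and sometimes report something else, mostly with a low value. They report only what shows in the picture. A call takes as long as a camera call.
- models.boxes_of(thing, camera): "at" ([x, y, z] in m, in world coordinates, good to about 4 mm: the middle of the surface that is visible of it).
- models.regions_of(thing, camera): "pixels" (400x640 bool, what is visible of it).
- models.mark_of(thing, camera): "at" ([x, y, z] in m, in world coordinates, good to about 4 mm: a listed point, or the origin of a listed thing).
Readings, each from a call of its own:
- telemetry.current_t(): time.
- telemetry.current_joints(): joint angles.
- telemetry.current_dq(): joint speeds.
- telemetry.current_joint_efforts(): joint torques, N m.
- telemetry.current_ee_pos(): TCP position.
- telemetry.current_tool_rot(): TCP orientation.
- telemetry.current_wrist_force(): force on the tool from outside, world axes, zero at the start.
- telemetry.current_torque(): the same for the moment, N m.
- telemetry.current_opening(): finger opening in m.
- telemetry.current_finger_force(): force on a finger pad.
Only numpy, scipy, OpenCV 4.12 (cv2) and the standard library are available. Lean on these libraries where they do the work, as an engineer would, in place of code of your own. Each camera call takes 0.05 s, during which the arm holds its last target. There are 200 camera calls.

## Task

Press the eject key of the small cartridge station with one fingertip so that the spent reagent cartridge pops out of its hood, and with the other finger trap the cartridge in the open sloping chute, clear of the hood, before it slides off the chute's lower end. Grip and lift nothing, leave the cup, bottle and timer where they stand, and finish while still holding the cartridge still in the chute with that finger.

Things in the scene. Friction and masses are not known exactly. Their poses are not given: they have to be found in the camera images.
- ejector_station: White and grey plastic cartridge station fixed to the worktop, 205 mm long, 90 wide, 86 high at its hood. Origin on the worktop below lane_mark; x horizontal, uphill towards the hood (roughly away from the robot), y left, z up. Hood begins 76 mm along +x, the chute's lower end is 44 mm along -x, the eject key lies beside the chute on the -y side. In front of the hood all is under 52 mm high.
- chute: The station's sloping chute. Origin = lane_mark; x uphill along the floor (14 degrees), y across, z square to the floor. Slippery lane 40 mm wide (the cartridge never stops by itself) between walls 4 mm thick, 12 mm above the floor. Along x: open lower end -45 mm, 6 mm high steel gate +81 to +85 mm, white hood (top 31 mm above the floor) +86 to +155 mm; open above in front of the hood.
- lane_mark (a point): Middle of the chute floor at the trapping place, 18 mm above the worktop, level along the chute with the key's middle. A finger standing in the lane here, its tip 5 to 15 mm above the floor, stops the cartridge clear of the hood.
- eject_key (a joint): Travel of the spring key: 0 = up, 0.009 m = fully down, straight down. The force rises from 2 N at the start to 4.3 N at the bottom. At about 6 mm the gate, which sinks with the key, is below the chute floor and a spring plunger shoots the cartridge out; it would leave the chute in under a second. Released, the key springs up again.
- key_top (a point): Middle of the key's flat ribbed top (moves with the key). Grey plastic block, top 46 mm along the chute by 28 mm across, 33 mm above the worktop when up, 24 mm when fully down. It is 45 mm (centre to centre) from lane_mark along the station's -y, so that one finger can press it while the other stands in the lane.
- cartridge: Loose white plastic reagent cartridge with a foil top, 45 mm long (along the chute, its x), 36 mm wide, 24 mm thick, about 200 g. Origin at the middle of its underside. It starts under the hood, its front face against the gate, a spring plunger behind it.
- cartridge_center (a point): Middle of the cartridge block, 12 mm above its underside. At the start at x = +107.5 mm in the chute's frame; below +63 mm the cartridge is wholly clear of the hood.
- specimen_cup_3: Bystander: specimen cup with a teal lid, 62 mm across, 70 mm high, loose, left of the chute. Origin under its middle.
- reagent_3: Bystander: small brown reagent bottle with a red cap, 34 mm across, 76 mm high, loose, right of the station. Origin under its middle.
- timer: Bystander: flat digital timer lying on its back, 68 x 62 x 18 mm, loose, right of the key. Origin under its middle.

How it is judged:
On the way, in this order (a step that is already met when the one before it is completed fails the run):
1. the eject key is pressed (value of joint eject_key above 0.004 m and contact force between the fingers and eject_key above 0.5 N).
2. the cartridge has come wholly out of the hood and stands still against a finger in the chute (x of cartridge_center in the frame of chute between -0.04 and 0.063 m and contact force between the fingers and cartridge above 0.05 N and z of cartridge_center in the frame of chute below 0.02 m and linear speed of cartridge below 0.01 m/s), for 0.3 s.
At the end, for the whole second after the job is handed in: The cartridge lies in the chute, wholly clear of the hood (its middle below +63 mm in the chute's frame) and with its middle still above the chute (over -40 mm), on the floor (middle less than 20 mm above it), moving slower than 10 mm/s, with a finger touching it (over 0.05 N) (all of step 2); the arm keeps its last pose, push and grip.
It fails at once if the cartridge slid out of the chute's lower end (x of cartridge_center in the frame of chute below -0.045 m).
It fails at once if the cartridge was lifted off the chute floor (z of cartridge_center in the frame of chute above 0.026 m).
It fails at once if a bystander was moved by more than 20 mm (distance of any of specimen_cup_3, reagent_3, timer from where it was at the start of the episode above 0.02 m).
It also fails if it takes over 29 s, if anything falls off the work surface, if the arm or the gripper's body presses on something with over 40 N, if the wrist force passes 120 N, or if a joint passes its speed limit or range.

## Working session

There is one attempt and no reset: what is moved stays moved. The work goes in short steps, each a Python script; the robot and the scene stay as the last script left them, time stands still between calls to the robot, and variables do not carry over. Pictures are saved under pics/ and viewed, at most 10 in all, crops included, and the job is handed in when it is done.

```bash
mkdir -p pics; ls; cat > h.py <<'E'
import numpy as np, cv2
from plant import r, gripper_to, inverse_kinematics, vision, models, telemetry
np.set_printoptions(precision=4,suppress=True)
def save(cam,n): cv2.imwrite(f'pics/{n}.png',vision.snapshot(cam)[:,:,::-1])
E
python3 - <<'E'
from h import *
for c in ("scene","top"):
    save(c,c+'0'); k=vision.get_calibration(c); print(c,k)
    for t in ("lane_mark","key_top","ejector_station","chute","cartridge_center","specimen_cup_3","reagent_3","timer"):
        print(t,[(np.array(d['at']).round(4).tolist(),round(d['score'],2)) for d in models.mark_of(t,c)[:2]])
a=cv2.imread('pics/scene0.png');b=cv2.imread('pics/top0.png')
print(telemetry.current_t(),telemetry.current_tool_rot(),telemetry.current_opening())
E
```

```text
pics
scene {'fx': 435.99463537328234, 'fy': 435.99463537328234, 'cx': 323.92827816270835, 'cy': 203.98908412089665, 'position': array([-0.0891,  0.5473,  0.44  ]), 'orientation': array([ 0.2185, -0.3596,  0.7617, -0.4926])}
lane_mark [([0.4391, -0.0159, 0.0174], 0.81)]
key_top [([0.443, -0.0627, 0.0347], 0.69)]
ejector_station [([0.4361, -0.0202, 0.001], 0.97)]
chute [([0.4339, -0.0206, 0.0189], 0.97)]
cartridge_center [([0.5385, -0.013, 0.0523], 0.42), ([0.4334, -0.0215, 0.0011], 0.39)]
specimen_cup_3 [([0.4075, 0.1329, 0.0021], 0.94)]
reagent_3 [([0.539, -0.1671, -0.0007], 0.59)]
timer [([0.4061, -0.1809, 0.0029], 0.84)]
top {'fx': 378.78034742135765, 'fy': 378.78034742135765, 'cx': 323.79543136159845, 'cy': 201.59832713510244, 'position': array([0.3163, 0.0515, 0.9133]), 'orientation': array([ 0.0803, -0.6668,  0.7361, -0.0838])}
lane_mark [([0.4346, -0.0179, 0.0188], 0.68)]
key_top [([0.4436, -0.0586, 0.0299], 0.84)]
ejector_station [([0.4377, -0.0169, 0.0016], 0.64)]
chute [([0.4368, -0.0226, 0.0204], 0.95)]
cartridge_center []
specimen_cup_3 [([0.4053, 0.1279, -0.0008], 0.64)]
reagent_3 [([0.5458, -0.1671, -0.0036], 0.57), ([0.4399, -0.0199, 0.0006], 0.23)]
timer [([0.4042, -0.1777, 0.0013], 0.8)]
0.9 [0.     0.988  0.1543 0.    ] 0.09386722875283565
```

View pics/top0.png

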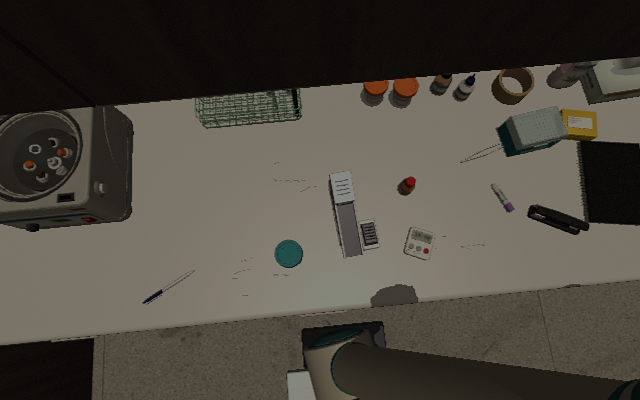

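View pics/scene0.png

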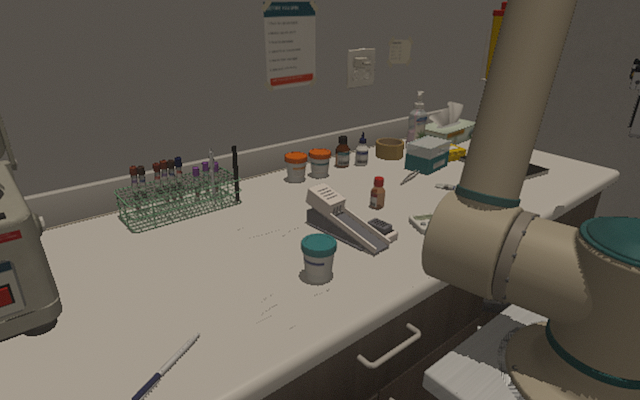

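```bash
cat >> h.py <<'E'
from scipy.spatial.transform import Rotation as R
def ray(cam_k,uv,z):
    k=cam_k; q=k['orientation']; M=R.from_quat([q[1],q[2],q[3],q[0]]).as_matrix()
    d=M@np.array([(uv[0]-k['cx'])/k['fx'],(uv[1]-k['cy'])/k['fy'],1]); p=np.array(k['position'])
    return p+d*(z-p[2])/d[2]
def quat(psi): return [0,np.cos(psi/2),np.sin(psi/2),0]
E
python3 - <<'E'
from h import *
k=vision.get_calibration('top')
# hand-read left/right long edges of the chute in the top picture
a,b=ray(k,(344,257),.02),ray(k,(333,203),.05); c,d=ray(k,(361,254),.02),ray(k,(355,202),.05)
for p,q in((a,b),(c,d)): print(p,q,np.degrees(np.arctan2(*(q-p)[[1,0]])))
psi=np.radians(9)
pos=[.40,-.04,.30]
print(inverse_kinematics(pos,quat(psi)))
gripper_to(.0325)
r.move_to(pos,quat(psi))
k=vision.get_calibration('wrist'); save('wrist','w0'); print(k)
for t in ("lane_mark","key_top","ejector_station","chute"):
    print(t,[(np.array(d['at']).round(4).tolist(),round(d['score'],2)) for d in models.mark_of(t,'wrist')[:2]])
for t in ("chute","key_top"):
  for d in models.regions_of(t,'wrist')[:1]:
    ys,xs=np.nonzero(d['pixels']); print(t,cv2.minAreaRect(np.c_[xs,ys].astype(np.float32)),d['score'])
print(telemetry.current_t(),telemetry.current_ee_pos(),telemetry.current_opening())
E
```

```text
[0.3901 0.0025 0.02  ] [0.5149 0.0159 0.05  ] 6.149802444098402
[ 0.3931 -0.038   0.02  ] [ 0.5121 -0.0356  0.05  ] 1.15669222804398
[-0.2732 -0.0275  1.6953 -0.      1.4737  1.1405]
{'fx': 339.07988591561514, 'fy': 339.07988591561514, 'cx': 319.7494896840203, 'cy': 195.7443377787794, 'position': array([ 0.4824, -0.0265,  0.453 ]), 'orientation': array([ 0.1084,  0.7522, -0.6432, -0.0931])}
lane_mark [([0.4339, -0.0182, 0.0207], 0.66)]
key_top [([0.4404, -0.0574, 0.0317], 0.85)]
ejector_station [([0.435, -0.0162, 0.0004], 0.8)]
chute [([0.4347, -0.0178, 0.0201], 0.72)]
chute ((308.4712219238281, 81.92097473144531), (48.03904724121094, 165.41925048828125), 1.7899105548858643) 0.6
key_top ((341.3045959472656, 134.73605346679688), (22.799055099487305, 36.76347732543945), 4.085616588592529) 0.82
4.3167 [ 0.4001 -0.0403  0.2999] 0.03249257342849009
```

View pics/w0.png

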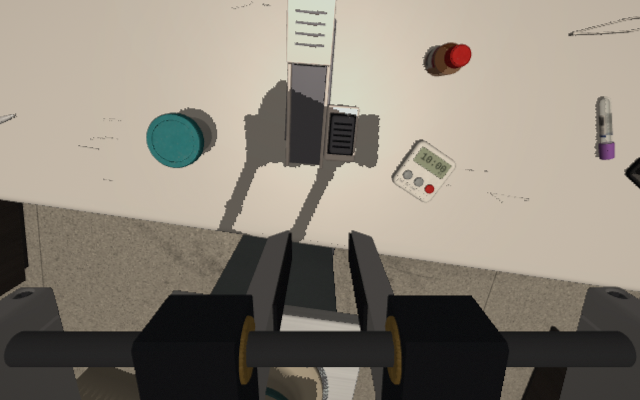

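```bash
python3 - <<'E'
from h import *
k=vision.get_calibration('wrist')
im=cv2.imread('pics/w0.png'); cv2.imwrite('pics/w0c.png',cv2.resize(im[40:180,270:370],None,fx=4,fy=4,interpolation=cv2.INTER_CUBIC))
P=lambda u,v,z: ray(k,(u,v),z)
bl,br=P(290,163,.007),P(321,164,.007); tl,tr=P(291,65,.039),P(327,66,.039)
print(bl,br,tl,tr); m=(bl+br)/2; n=(tl+tr)/2; print(m,n,np.linalg.norm((n-m)[:2]),np.degrees(np.arctan2(*(n-m)[[1,0]])))
print('key',P(341.3,134.7,.033))
E
```

```text
[0.3911 0.     0.007 ] [ 0.3962 -0.041   0.007 ] [0.5104 0.0119 0.039 ] [ 0.5158 -0.0289  0.039 ]
[ 0.3937 -0.0205  0.007 ] [ 0.5131 -0.0085  0.039 ] 0.12005308935759909 5.716699115231512
key [ 0.4411 -0.059   0.033 ]
```

View pics/w0c.png

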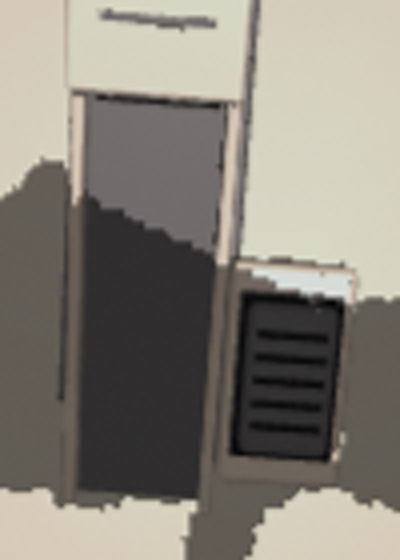

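The crop shows the lane running from (75,495) up to the hood edge at (90,95), with the key top centred at about (287,375). That gives a 120 mm lane length, which is correct, a yaw of about 6.3°, and a lane_mark-to-key offset of 45 mm, so the measurements agree. I'll approach now and feel for the key.

```bash
python3 - <<'E'
from h import *
q=quat(np.radians(6.3)); x,y=.4393,-.0375
r.move_to([x,y,.14],q); r.move_l([x,y,.072],vel=.08)
r.hold(.2); print(telemetry.current_wrist_force(),telemetry.current_ee_pos())
save('wrist','w1')
hit=r.move_l([x,y,.0535],vel=.015,guard=1.3)
print(hit,telemetry.current_ee_pos(),telemetry.current_wrist_force(),telemetry.current_t())
E
```

```text
[1.1863 0.3172 0.4089] [ 0.4397 -0.0376  0.0724]
True [ 0.4392 -0.0375  0.0569] [ 0.8121 -0.6345  1.0569] 7.1833
```

View pics/w1.png

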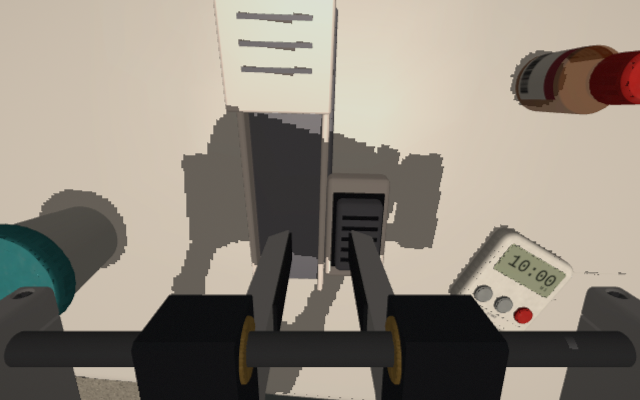

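The wrist picture shows the left fingertip (~(278,240)) over the lane and the right (~(362,240)) over the key. Contact came at tip z ≈ 32 mm, as expected, so I'll press.

```bash
python3 - <<'E'
from h import *
x,y=.4393,-.0375
hit=r.move_l([x,y,.0495],vel=.02,guard=12)
print(hit,telemetry.current_ee_pos(),telemetry.current_wrist_force(),telemetry.current_torque())
r.hold(1.0)
print(telemetry.current_ee_pos(),telemetry.current_wrist_force(),telemetry.current_t())
save('wrist','w2')
for c in ('wrist','top','scene'):
    if c!='wrist': vision.snapshot(c)
    print(c,[(np.array(d['at']).round(4).tolist(),round(d['score'],2)) for d in models.mark_of('cartridge_center',c)[:2]])
E
```

```text
False [ 0.4389 -0.0375  0.0494] [-1.0631  0.6802  4.3262] [-0.1225  0.1328 -0.0371]
[ 0.439  -0.0375  0.0494] [-3.2327 -1.1002  3.6801] 8.7083
wrist [([0.4681, -0.0115, 0.0387], 0.77)]
top []
scene [([0.4737, -0.0177, 0.0386], 0.64)]
```

View pics/w2.png

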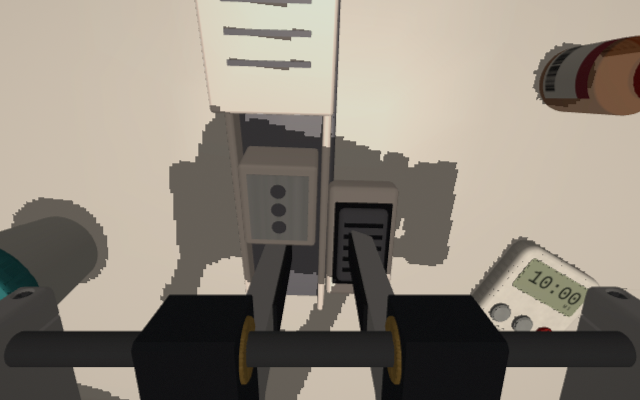

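The picture shows the cartridge (240–320, 150–245) out of the hood, with a floor gap between them at (280,130). It is resting against the left finger in the lane at about x = +31 mm, so I'm handing in.

```bash
python3 - <<'E'
from h import *
r.hold(.3); print(r.sign_off())
E
```

```text
the job is handed in; nothing more can be done
None
```

I pressed the eject key with one finger; the cartridge popped out and is held against the other finger in the chute at about +31 mm, clear of the hood, and the job is handed in, though no verdict was shown.

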